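Set the straightedge against two pins

TASK

Lift the metal straightedge by its rib and lay it flat on the grey cutting board with its thin graduated edge facing the two upright pins but still clear of them. Then slide it along the board until that edge bears on both pins at once, press it lightly home against both for a second - gently, the pins must not be bent - and let go, leaving it lying there touching both pins. Leave the forceps and the bottle cap that lie on the board where they are.

Things in the scene. Friction and masses are not known exactly. Their poses are not given: they have to be found in the camera images.
- straightedge: Loose steel bar, 0.25 to 0.5 kg, 240 long (y), 50 wide (x -30 to +20), 6 thick, thinning to 3.5 at its graduated working edge, the face at x = +20. Dragging it on the board takes 1 to 6 N. Grip rib: 14 wide (x -12 to +2), 80 long (y -40 to +40), top 36 above the underside. Origin: on the underside, midway along. Starts before the centrifuge, +x away from the robot within 25 degrees.
- board: Fixed grey cutting board on the worktop, 220 (x) by 300 (y), 12 thick, with a flush white paper sheet. Origin at the centre of its underside; z up; +x points to the far side where the pins stand.
- pin_left: Left pin (+y), fixed, rigid: upright dark steel cylinder, 10 diameter, 20 high, on the board's far half. Origin: centre of its foot. The pins stand about 150 apart, their line skew to the board by up to 10 degrees. The edge touches when a pin's axis is 25 from the straightedge's origin along its x. A light press is 3 to 4 N on each (2 N at least); over 6 N bends a pin.
- pin_right: Right pin, the same as the left one, about 75 to the -y side of the board's middle.
- forceps: Steel forceps 142 long, 23 wide, 10 high, loose on the near part of the board. Origin at the centre of the underside. To be left alone.
- bottle_cap: Black bottle cap, ring 36 across, 16 high, loose on the near left part of the board. Origin at the centre of the underside. To be left alone.

How it is judged:
By the outcome, as a careful person would: the job done as asked, in the order asked, and still so for the second after the job is handed in, with the robot touching nothing.
It also fails if it takes over 58 s, if anything falls off the work surface, if the arm or the gripper's body presses on something with over 40 N, if the wrist force passes 120 N, or if a joint passes its speed limit or range.

ROBOT

A 6-joint arm with a two-finger parallel gripper is mounted at the origin on a cart in front of the work surface, level with it; the furniture and walls round the work are solid. World frame = base frame: x ahead of the robot, y to its left, z up, the work surface at z = 0. Lengths are in m, angles in rad, forces in N, time in s.
With the tool pointing down it reaches from about 0.4 to 0.825 m from the base axis. Payload 7 kg.
Tool frame: the origin (TCP) lies midway between the tips of the shut fingers; the grasp point (between the pads) lies arm.grasp_offset behind it (arm.grasp_offset is the distance from the TCP to the grasp point, in m); z points along the fingers, y is the line along which they close (so a half turn about z gives the same grasp; the last joint's range is limited). The gripper opens to 85 mm and grips with 20 to 120 N. Pads are 22 mm wide; open, the fingers measure 114 mm over their backs; the gripper's body (76 mm by 85 mm) begins 54 mm behind the grasp point. The pads swing forward as they close: fully open they stand 13 mm farther back than shut.
Start: joints at [1.49, 0.359, 0.012, 0, -1.224, -0.288], TCP at [0.243, 0.63, 0.231] pointing down, gripper open.
Joint ranges: [-3.07, 3.07], [-1.43, 2.12], [-1.02, 1.25], [-3.03, 1.67], [-3.05, -0], [-3.03, 3.03]. Speed limits (rad/s): [2.39, 2.39, 3.01, 3.14, 3.14, 3.14].

INTERFACE

Orientations are given as a 3x3 rotation matrix whose columns are the frame's x, y, z axes.
In Python, from cell import arm gives the robot as it stands.
- The arm moves only by the tool send_rows, never from a script. Its arguments are lists of equal length, an entry for each row: "turn": the turn, a rotation vector about the tool's x, y, z in rad, a list of three; "offset": the shift along the tool's x, y, z in mm, a list of three; "claw": the opening, from 0 (shut) to 1 (fully open). A call has 1 to 5 rows; each row shifts and turns the commanded pose from where the row before left it, along the tool's axes as they then stand; what a row does not reach is not made up. A row lasts 1/12 s, in which the tool goes at most 41.7 mm and 7.16 degrees, less where a joint would pass 70% of its speed; a pose out of reach is approached as far as the arm can. A call is refused whole if a number of a shift passes 41.7 or a number of a turn 0.125, either way. A call with a gripper value outside its range is refused whole. The fingers move at their own pace and stop on an object; the grip force is fixed at half the most. Time passes only in rows, so rows that do not move let the fingers close. It gives the time, the measured TCP pose, the force, the opening and the grip force at its end, in the units of the state.
- arm.read_state(): the state, without advancing time (a new reading comes with each control period).
- arm.read_camera(name): name is "scene" or "top" or "wrist"; returns (picture, depth): 480x640x3 uint8, blue, green, red; 480x640 float32, m along the optical axis (not along the pixel's ray), 0 where there is no reading.
- arm.calibration(name): a dict with "fx", "fy", "cx", "cy" (pixels), "world_to_cam" (4x4, takes a point from world to camera coordinates). Camera axes: x right, y down, z forward; pixel columns grow to the right and rows downward; lengths in m; the calibration is good to about 2 mm. The wrist camera is an equidistant fisheye: a pixel r from the principal point sees the ray r / f radians off the axis. A picture is of the moment at which its call begins: read the wrist's pose just before it. calibration takes no time and is no camera call; for the wrist camera it gives the pose at the moment of the call.
- arm.close_job(): hands the job in; it is judged then, once.
The state is a dict: "t": time; "joint_positions": joint angles; "joint_vel": joint speeds; "tau": joint torques, N m; "tcp_pos": TCP position; "orientation": TCP orientation; "force": force on the tool from outside, world axes, zero at the start; "ft_torque": the same for the moment, N m; "gripper_width": opening from 0.0 (shut) to 1.0 (fully open); "finger_force": force on a finger pad.
Only numpy, scipy, OpenCV 4.12 (cv2) and the standard library are available. Lean on these libraries where they do the work, as an engineer would, in place of code of your own. Each camera call takes 0.05 s, during which the arm holds its last target. There are 200 camera calls.

## Working session

There is one attempt and no reset: what is moved stays moved. The work goes in short steps, Python scripts to look and compute and a tool call to move; the robot and the scene stay as the last step left them, time stands still between calls to the robot, and variables do not carry over. Pictures are saved under pics/ and viewed, at most 10 in all, crops included, and the job is handed in when it is done.

Besides the shell and the picture viewer there is one more tool, called after "Emit:" as name(argument=value, ...) on one line, values as JSON. send_rows: Moves the arm, as the interface text tells. Its arguments: {"type":"object","properties":{"turn":{"type":"array"},"offset":{"type":"array"},"claw":{"type":"array"}},"required":["turn","offset","claw"]}

```bash
ls; mkdir -p pics; python3 - <<'E'
from cell import arm
import cv2,numpy as np
np.set_printoptions(precision=4,suppress=True)
s=arm.read_state();print(s,arm.grasp_offset)
a,d=arm.read_camera("top");b,e=arm.read_camera("scene")
cv2.imwrite("pics/top.png",a);cv2.imwrite("pics/scene.png",b);np.savez("c0.npz",a=a,d=d,b=b,e=e)
for n in("top","scene","wrist"):print(n,arm.calibration(n))
E
```

```text
pics
{'t': 0.0, 'joint_positions': array([ 1.4901,  0.3594,  0.0111, -0.0003, -1.2241, -0.2881]), 'joint_vel': array([-0.0005,  0.0006,  0.0003, -0.0004,  0.001 , -0.001 ]), 'tau': array([ -0.0008, -58.3306,  29.343 ,   6.9368,  -0.0059,   0.    ]), 'tcp_pos': array([0.2432, 0.6292, 0.2304]), 'orientation': array([[ 0.9327, -0.3606, -0.0004],
       [-0.3606, -0.9327, -0.0015],
       [ 0.0001,  0.0016, -1.    ]]), 'force': array([-0.2301, -0.9125,  0.2325]), 'ft_torque': array([-0.0311, -0.0112, -0.0189]), 'finger_force': 0.0, 'gripper_width': 0.9998523998250554} 0.0187
top {'fx': 555.9954432179361, 'fy': 555.9954432179361, 'cx': 315.5763746243528, 'cy': 240.67719997484355, 'world_to_cam': array([[ 0.0242, -0.999 ,  0.0382, -0.0657],
       [-0.9863, -0.0301, -0.1622,  0.5141],
       [ 0.1632, -0.0337, -0.986 ,  1.0605],
       [ 0.    ,  0.    ,  0.    ,  1.    ]])}
scene {'fx': 493.7170544781432, 'fy': 493.7170544781432, 'cx': 322.5101961647984, 'cy': 234.03116728347752, 'world_to_cam': array([[-0.5158, -0.8567,  0.0063,  0.2178],
       [-0.3633,  0.2121, -0.9072,  0.2355],
       [ 0.7758, -0.4702, -0.4207,  0.445 ],
       [ 0.    ,  0.    ,  0.    ,  1.    ]])}
wrist {'fx': 371.64829954431775, 'fy': 371.64829954431775, 'cx': 321.2815349917049, 'cy': 239.72870928747392, 'world_to_cam': array([[-0.3613, -0.9325,  0.0009,  0.6744],
       [-0.8941,  0.3467,  0.2834, -0.0373],
       [-0.2645,  0.1016, -0.959 ,  0.3792],
       [ 0.    ,  0.    ,  0.    ,  1.    ]])}
```

View pics/top.png

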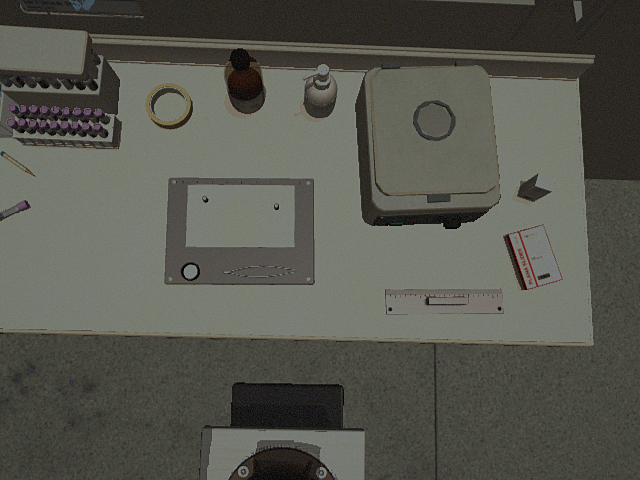

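View pics/scene.png

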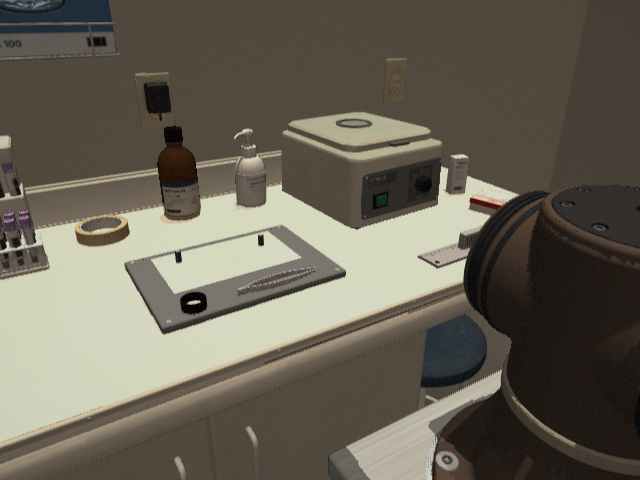

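The top view shows the straightedge at about (386–503, 290–314) with its ticks on the far side and the rib at (426–468, 301). The board corners are at about (167,179), (313,179), (314,285) and (165,284), and the pins at (205,198) and (276,206). The cap (190,271) and forceps (260,271) lie on the near strip.

```bash
cat > h.py <<'E'
import numpy as np,cv2
from cell import arm
np.set_printoptions(precision=4,suppress=True)
def cast(c,uv,z):
    "pixels -> world points on plane z (pinhole)"
    T=np.linalg.inv(c["world_to_cam"]);uv=np.atleast_2d(uv).astype(float)
    r=np.c_[(uv[:,0]-c["cx"])/c["fx"],(uv[:,1]-c["cy"])/c["fy"],np.ones(len(uv))]@T[:3,:3].T
    return T[:3,3]+r*((z-T[2,3])/r[:,2])[:,None]
def castw(c,uv,z):
    "fisheye"
    T=np.linalg.inv(c["world_to_cam"]);uv=np.atleast_2d(uv).astype(float)
    p=np.c_[uv[:,0]-c["cx"],uv[:,1]-c["cy"]]/c["fx"];t=np.linalg.norm(p,axis=1)
    k=np.sinc(t/np.pi)
    r=np.c_[p*k[:,None],np.cos(t)]@T[:3,:3].T
    return T[:3,3]+r*((z-T[2,3])/r[:,2])[:,None]
E
python3 - <<'E'
from h import *
f=np.load("c0.npz");a=f["a"];c=arm.calibration("top")
print("board",cast(c,[(167,179),(313,179),(314,285),(165,284)],.012))
hsv=cv2.cvtColor(a,cv2.COLOR_BGR2HSV)
for p in[(400,305),(450,299),(450,335),(440,325),(230,210),(205,198),(175,230)]:print(p,a[p[1],p[0]],hsv[p[1],p[0]])
# straightedge: red > green
m=((a[...,2].astype(int)-a[...,1])>3).astype(np.uint8)*255
m=cv2.medianBlur(m,3);R=np.zeros_like(m);R[280:325,375:515]=m[280:325,375:515]
k=max(cv2.findContours(R,0,2)[0],key=cv2.contourArea);r=cv2.minAreaRect(k);print(r)
P=cast(c,cv2.boxPoints(r),.006);print("SE",P,P.mean(0),np.linalg.norm(np.diff(P,axis=0),axis=1))
# pins
m=(a.max(2)<90).astype(np.uint8)
for (u,v) in[(205,198),(276,206)]:
    w=m[v-10:v+11,u-10:u+11];y,x=np.nonzero(w);print(len(x),cast(c,[(x.mean()+u-10,y.mean()+v-10)],.022))
big=np.vstack([cv2.resize(a[275:330,375:515],(800,314),interpolation=2),cv2.resize(a[170:225,170:310],(800,286),interpolation=2)])
cv2.imwrite("pics/big.png",big)
E
```

```text
board [[ 0.6401  0.2563  0.012 ]
 [ 0.6506 -0.0442  0.012 ]
 [ 0.4303 -0.0517  0.012 ]
 [ 0.4241  0.2458  0.012 ]]
(400, 305) [115 121 119] [ 40  13 121]
(450, 299) [110 119 123] [ 21  27 123]
(450, 335) [115 126 121] [ 44  22 126]
(440, 325) [116 129 124] [ 42  26 129]
(230, 210) [112 125 119] [ 44  27 125]
(205, 198) [121 131 140] [ 16  35 140]
(175, 230) [77 83 83] [30 18 83]
((443.5, 301.0), (24.0, 117.0), 90.0)
SE [[ 0.4266 -0.1965  0.006 ]
 [ 0.4331 -0.4377  0.006 ]
 [ 0.3843 -0.4361  0.006 ]
 [ 0.3782 -0.1967  0.006 ]] [ 0.4055 -0.3168  0.006 ] [0.2412 0.0489 0.2395]
23 [[0.5975 0.1746 0.022 ]]
21 [[0.5872 0.0299 0.022 ]]
```

View pics/big.png

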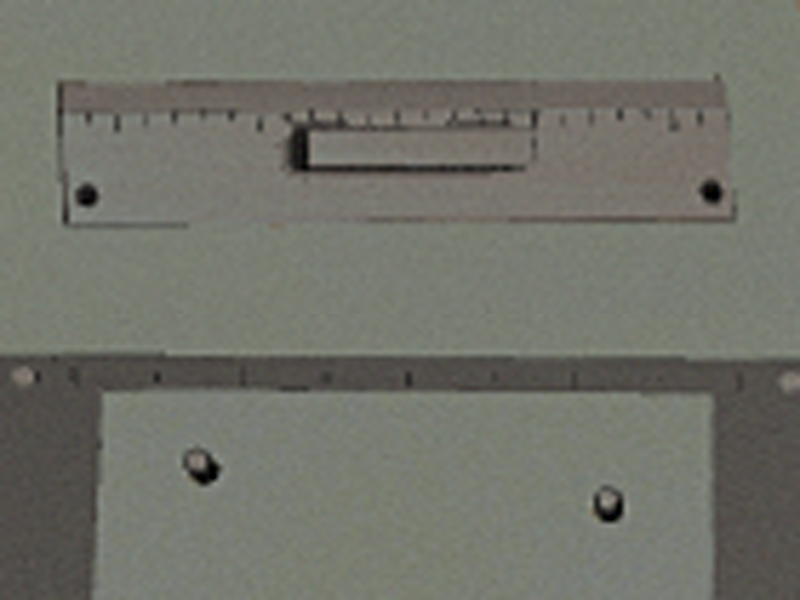

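The crop confirms it: the graduated edge faces away from the robot. The rib runs over crop x 305–530, and the pin tops are at about (195,460) and (607,495). I'll turn the tool first.

Emit:
send_rows(turn=[[0,0,0.118],[0,0,0.118],[0,0,0.118],[0,0,0.118],[0,0,0.118]], offset=[[0,0,0],[0,0,0],[0,0,0],[0,0,0],[0,0,0]], claw=[1,1,1,1,1])

```text
t: 0.52
tcp_pos: [0.2432, 0.6293, 0.2307]
orientation: [[0.57, -0.822, -0.0], [-0.822, -0.57, -0.001], [0.001, 0.001, -1.0]]
force: [-0.2, -0.1, -0.6]
gripper_width: 0.998
finger_force: 0.0
```

Emit:
send_rows(turn=[[0,0,0.118],[0,0,0.118],[0,0,0.118],[0,0,0.118],[0,0,0.118]], offset=[[0,0,0],[0,0,0],[0,0,0],[0,0,0],[0,0,0]], claw=[1,1,1,1,1])

```text
t: 0.93
tcp_pos: [0.2432, 0.6293, 0.2307]
orientation: [[0.016, -1.0, -0.0], [-1.0, -0.016, -0.001], [0.001, 0.0, -1.0]]
force: [0.1, -0.3, -0.4]
gripper_width: 1.003
finger_force: 0.0
```

Emit:
send_rows(turn=[[0,0,0],[0,0,0],[0,0,0],[0,0,0],[0,0,0]], offset=[[35,-20,0],[35,-20,0],[35,-20,0],[35,-20,0],[35,-20,0]], claw=[1,1,1,1,1])

```text
t: 1.35
tcp_pos: [0.3475, 0.4549, 0.2309]
orientation: [[0.022, -1.0, -0.0], [-1.0, -0.022, -0.001], [0.001, 0.0, -1.0]]
force: [1.3, -0.0, 0.2]
gripper_width: 0.999
finger_force: 0.0
```

Emit:
send_rows(turn=[[0,0,0],[0,0,0],[0,0,0],[0,0,0],[0,0,0]], offset=[[35,-20,0],[35,-20,0],[35,-20,0],[35,-20,0],[35,-20,0]], claw=[1,1,1,1,1])

```text
t: 1.77
tcp_pos: [0.4514, 0.2821, 0.2313]
orientation: [[0.022, -1.0, -0.0], [-1.0, -0.022, 0.0], [-0.0, 0.0, -1.0]]
force: [1.8, 0.7, 0.0]
gripper_width: 0.998
finger_force: 0.0
```

Emit:
send_rows(turn=[[0,0,0],[0,0,0],[0,0,0],[0,0,0],[0,0,0]], offset=[[36,0,0],[36,0,0],[36,0,0],[36,0,0],[36,0,0]], claw=[1,1,1,1,1])

```text
t: 2.18
tcp_pos: [0.4544, 0.1023, 0.2312]
orientation: [[0.022, -1.0, -0.0], [-1.0, -0.022, -0.0], [0.0, 0.0, -1.0]]
force: [1.2, 0.4, -0.0]
gripper_width: 1.001
finger_force: 0.0
```

```bash
python3 - <<'E'
from h import *
c=arm.calibration("wrist");a,d=arm.read_camera("wrist");cv2.imwrite("pics/w1.png",a);np.save("w1.npy",a)
import pickle;pickle.dump(c,open("w1.pkl","wb"))
print(arm.read_state()["tcp_pos"],arm.read_state()["t"])
E
```

```text
[0.4534 0.098  0.2311] 2.2333
```

View pics/w1.png

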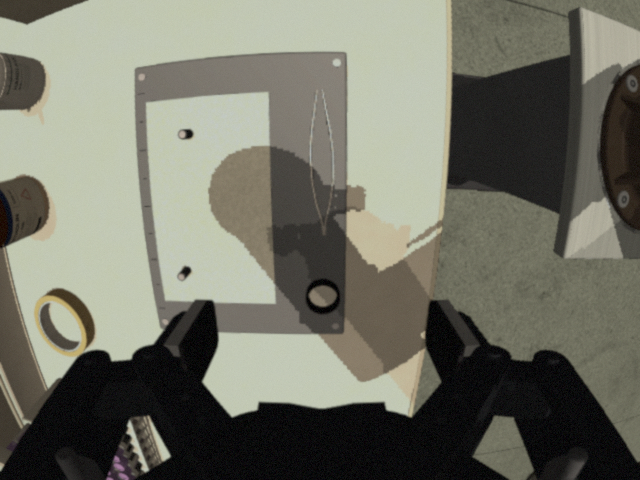

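The wrist view shows the right pin at (185,134), the left pin at (183,272), the forceps at (322,160) and the cap at (323,296). Next I'll magnify the pins and move over the straightedge.

```bash
python3 - <<'E'
from h import *
a=np.load("w1.npy")
cv2.imwrite("pics/w1b.png",np.hstack([cv2.resize(a[v-12:v+13,u-12:u+13],(400,400),interpolation=cv2.INTER_CUBIC) for u,v in[(185,134),(183,272)]]))
E
```

```text
(no output)
```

View pics/w1b.png

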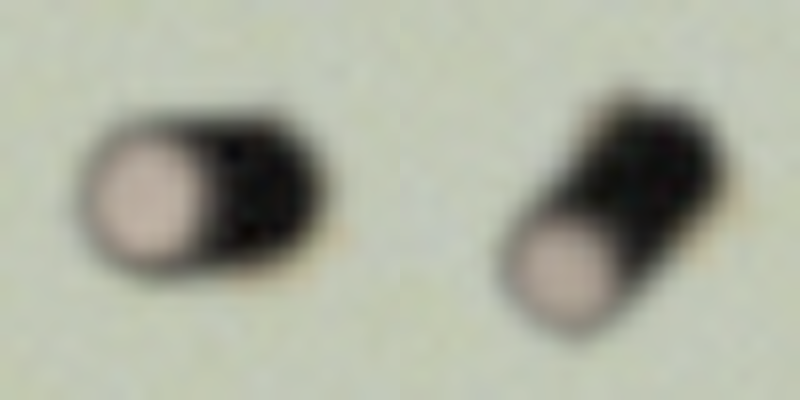

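Emit:
send_rows(turn=[[0,0,0],[0,0,0],[0,0,0],[0,0,0],[0,0,0]], offset=[[40,2,0],[40,2,0],[40,2,0],[40,2,0],[40,2,0]], claw=[1,1,1,1,1])

```text
t: 2.65
tcp_pos: [0.4487, -0.0977, 0.2314]
orientation: [[0.023, -1.0, 0.0], [-1.0, -0.023, 0.0], [-0.0, -0.0, -1.0]]
force: [2.0, -0.4, 0.4]
gripper_width: 0.999
finger_force: 0.0
```

Emit:
send_rows(turn=[[0,0,0],[0,0,0],[0,0,0],[0,0,0],[0,0,0]], offset=[[36,9,5],[36,9,5],[36,9,5],[36,9,5],[0,0,0]], claw=[1,1,1,1,1])

```text
t: 3.07
tcp_pos: [0.4141, -0.245, 0.2099]
orientation: [[0.017, -1.0, -0.003], [-1.0, -0.017, 0.0], [-0.0, 0.003, -1.0]]
force: [1.7, 0.8, -0.7]
gripper_width: 1.001
finger_force: 0.0
```

```bash
python3 - <<'E'
from h import *
import pickle
c=arm.calibration("wrist");a,d=arm.read_camera("wrist");cv2.imwrite("pics/w2.png",a);np.save("w2.npy",a)
pickle.dump(c,open("w2.pkl","wb"))
s=arm.read_state();print(s["tcp_pos"],s["t"],s["orientation"])
E
```

```text
[ 0.4148 -0.2433  0.2103] 3.1167 [[ 0.0168 -0.9999 -0.0022]
 [-0.9999 -0.0168  0.0004]
 [-0.0004  0.0022 -1.    ]]
```

View pics/w2.png

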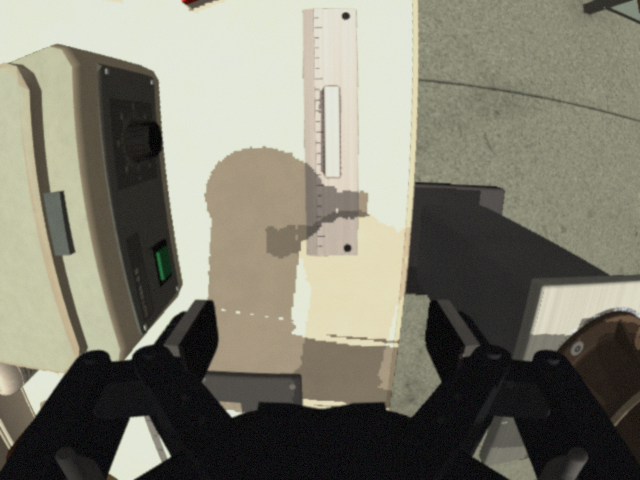

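The crop shows the pin tops as bright discs, at about (148,198) on the right pin and (568,268) on the left pin. In w2 the straightedge has corners at about (303,10), (357,9), (357,255) and (306,255). The rib top covers (324–340, 86–177), and the ticks are on the centrifuge side.

```bash
python3 - <<'E'
from h import *
import pickle
c1=pickle.load(open("w1.pkl","rb"));c2=pickle.load(open("w2.pkl","rb"));ct=arm.calibration("top")
print("pins wrist top",castw(c1,[(181.0,276.3),(181.8,133.9)],.032))
print("pins wrist foot",castw(c1,[(186.2,269.9),(188.8,133.7)],.012))
print("pins topcam",cast(ct,[(203.8,197.8),(275.9,204.5)],.032))
print("board wrist",castw(c1,[(135,68),(346,52),(343,333),(163,334)],.012))
P=castw(c2,[(303,10),(357,9),(357,255),(306,255)],.006);print("SE",P,P.mean(0))
P=castw(c2,[(324,86),(340,86),(340.5,177),(325,177)],.036);print("rib",P,P.mean(0))
print("rib topcam",cast(ct,[(428.4,301),(467.5,301)],.036))
print("depth rib etc")
E
```

```text
pins wrist top [[0.5996 0.1744 0.032 ]
 [0.5889 0.0292 0.032 ]]
pins wrist foot [[0.6009 0.175  0.012 ]
 [0.589  0.0294 0.012 ]]
pins topcam [[0.5982 0.1755 0.032 ]
 [0.5892 0.03   0.032 ]]
board wrist [[ 0.6516 -0.0448  0.012 ]
 [ 0.4342 -0.0506  0.012 ]
 [ 0.427   0.2463  0.012 ]
 [ 0.6425  0.2602  0.012 ]]
SE [[ 0.4338 -0.436   0.006 ]
 [ 0.3837 -0.4384  0.006 ]
 [ 0.3776 -0.1992  0.006 ]
 [ 0.428  -0.1985  0.006 ]] [ 0.4058 -0.318   0.006 ]
rib [[ 0.4134 -0.3573  0.036 ]
 [ 0.4    -0.3576  0.036 ]
 [ 0.3979 -0.2796  0.036 ]
 [ 0.4112 -0.2793  0.036 ]] [ 0.4056 -0.3184  0.036 ]
rib topcam [[ 0.4028 -0.2781  0.036 ]
 [ 0.4048 -0.3563  0.036 ]]
depth rib etc
```

Emit:
send_rows(turn=[[0,0,0],[0,0,0],[0,0,0],[0,0,0],[0,0,0]], offset=[[38,5,30],[36,5,40],[0,0,40],[0,0,0],[0,0,0]], claw=[1,1,1,1,1])

```text
t: 3.53
tcp_pos: [0.4085, -0.3006, 0.1136]
orientation: [[0.022, -1.0, -0.005], [-1.0, -0.022, 0.001], [-0.001, 0.005, -1.0]]
force: [0.8, -0.2, 1.0]
gripper_width: 1.002
finger_force: 0.0
```

Emit:
send_rows(turn=[[0.005,0,-0.003],[0,0,0],[0,0,0],[0,0,0],[0,0,0]], offset=[[17.5,3.3,0],[0,0,30],[0,0,25],[0,0,15],[0,0,0]], claw=[1,1,1,1,1])

```text
t: 3.95
tcp_pos: [0.4075, -0.3178, 0.0446]
orientation: [[0.026, -1.0, 0.004], [-1.0, -0.026, 0.001], [-0.0, -0.004, -1.0]]
force: [-0.5, 1.2, -1.1]
gripper_width: 0.999
finger_force: 0.0
```

Emit:
send_rows(turn=[[-0.003,0,0],[0,0,0],[0,0,0],[0,0,0],[0,0,0]], offset=[[0,1.5,15],[0,0,12],[0,0,7],[0,0,0],[0,0,0]], claw=[1,1,1,1,1])

```text
t: 4.37
tcp_pos: [0.407, -0.3189, 0.0123]
orientation: [[0.026, -1.0, 0.004], [-1.0, -0.026, -0.001], [0.001, -0.004, -1.0]]
force: [0.0, -0.0, 0.6]
gripper_width: 1.002
finger_force: 0.0
```

Emit:
send_rows(turn=[[0,0,0],[0,0,0],[0,0,0],[0,0,0],[0,0,0]], offset=[[0,0,0],[0,0,0],[0,0,0],[0,0,0],[0,0,0]], claw=[0.5,0.3,0.3,0.3,0.3])

```text
t: 4.78
tcp_pos: [0.4058, -0.3189, 0.011]
orientation: [[0.025, -1.0, 0.002], [-1.0, -0.025, -0.0], [0.0, -0.002, -1.0]]
force: [-0.5, -0.1, -0.3]
gripper_width: 0.306
finger_force: 0.0
```

Emit:
send_rows(turn=[[0,0,0],[0,0,0],[0,0,0],[0,0,0],[0,0,0]], offset=[[0,0,0],[0,0,0],[0,0,0],[0,0,0],[0,0,0]], claw=[0,0,0,0,0])

```text
t: 5.2
tcp_pos: [0.406, -0.319, 0.0111]
orientation: [[0.025, -1.0, 0.002], [-1.0, -0.025, -0.0], [0.0, -0.002, -1.0]]
force: [-0.5, -0.2, 5.0]
gripper_width: 0.153
finger_force: 59.4
```

Emit:
send_rows(turn=[[0,0,0],[0,0,0],[0,0,0],[0,0,0],[0,0,0]], offset=[[0,0,0],[0,0,-10],[0,0,-20],[0,0,-20],[0,0,0]], claw=[0,0,0,0,0])

```text
t: 5.62
tcp_pos: [0.4072, -0.3195, 0.0641]
orientation: [[0.025, -1.0, 0.006], [-1.0, -0.025, -0.002], [0.002, -0.006, -1.0]]
force: [1.2, -0.0, -2.9]
gripper_width: 0.153
finger_force: 59.1
```

Emit:
send_rows(turn=[[0,0,0],[0,0,0],[0,0,0],[0,0,0],[0,0,0]], offset=[[-10,0,-20],[-20,-5,-20],[-30,-10,0],[-30,-10,0],[-30,-10,0]], claw=[0,0,0,0,0])

```text
t: 6.03
tcp_pos: [0.437, -0.1968, 0.1007]
orientation: [[0.023, -1.0, 0.002], [-1.0, -0.023, 0.001], [-0.001, -0.002, -1.0]]
force: [0.8, 0.2, -4.2]
gripper_width: 0.15
finger_force: 59.3
```

Emit:
send_rows(turn=[[0,0,0],[0,0,0],[0,0,0],[0,0,0],[0,0,0]], offset=[[-30,-10,0],[-30,-10,0],[-30,-10,0],[-30,-10,0],[-30,-10,0]], claw=[0,0,0,0,0])

```text
t: 6.45
tcp_pos: [0.4831, -0.0453, 0.1004]
orientation: [[0.025, -1.0, 0.001], [-1.0, -0.025, 0.0], [-0.0, -0.001, -1.0]]
force: [0.6, -0.0, -4.1]
gripper_width: 0.152
finger_force: 59.3
```

Emit:
send_rows(turn=[[0,0,0],[0,0,0],[0,0,0],[0,0,0],[0,0,0]], offset=[[-30,-10,0],[-30,-10,0],[-30,-10,0],[-30,-10,0],[-20,-5,0]], claw=[0,0,0,0,0])

```text
t: 6.87
tcp_pos: [0.5256, 0.0967, 0.1005]
orientation: [[0.026, -1.0, 0.002], [-1.0, -0.026, 0.0], [-0.0, -0.002, -1.0]]
force: [0.8, -0.7, -3.4]
gripper_width: 0.149
finger_force: 59.2
```

Emit:
send_rows(turn=[[0,0,0.04],[0,0,0.04],[0,0,0.017],[0,0,0],[0,0,0]], offset=[[0,0,0],[0,0,0],[0,0,0],[0,0,0],[0,0,0]], claw=[0,0,0,0,0])

```text
t: 7.28
tcp_pos: [0.5249, 0.0939, 0.1007]
orientation: [[-0.071, -0.997, 0.001], [-0.997, 0.071, -0.0], [0.0, -0.001, -1.0]]
force: [-0.2, 0.3, -3.3]
gripper_width: 0.15
finger_force: 59.2
```

Emit:
send_rows(turn=[[0,0,0],[0,0,0],[0,0,0],[0,0,0],[0,0,0]], offset=[[-10,-15,10],[0,0,20],[0,0,20],[0,0,15],[0,0,0]], claw=[0,0,0,0,0])

```text
t: 7.7
tcp_pos: [0.5389, 0.1017, 0.033]
orientation: [[-0.073, -0.997, -0.003], [-0.997, 0.073, -0.002], [0.002, 0.003, -1.0]]
force: [-0.3, -0.6, -3.3]
gripper_width: 0.152
finger_force: 59.2
```

```bash
python3 - <<'E'
from h import *
import pickle
c=arm.calibration("wrist");a,d=arm.read_camera("wrist");t,_=arm.read_camera("top");np.savez("w3.npz",a=a,t=t)
pickle.dump(c,open("w3.pkl","wb"))
s=arm.read_state();print(s["tcp_pos"],s["t"],s["orientation"],s["force"],s["ft_torque"])
cv2.imwrite("pics/w3.png",np.vstack([cv2.resize(a[:240,80:480],(800,480)),]))
E
```

```text
[0.541  0.1027 0.036 ] 7.8 [[-0.0716 -0.9974  0.001 ]
 [-0.9974  0.0716 -0.0008]
 [ 0.0007 -0.0011 -1.    ]] [ 0.0639  0.4545 -3.7956] [ 0.0161 -0.0664  0.0037]
```

View pics/w3.png

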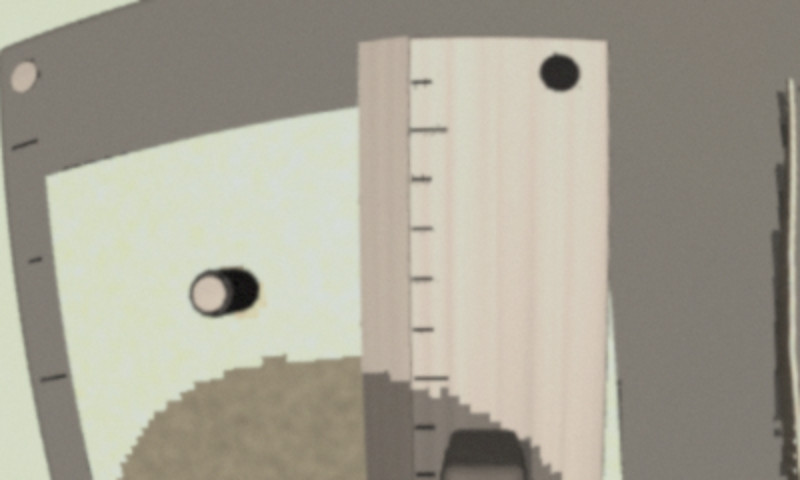

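The view shows the straightedge held just over the board, its graduated edge running from crop (358,42) to (364,470). The right pin top is at (209,294), still clear of the edge.

```bash
python3 - <<'E'
from h import *
import pickle
c=pickle.load(open("w3.pkl","rb"))
E=castw(c,[(259,21),(260.2,110),(262,235)],.0285);B=castw(c,[(383.5,20.5),(383,110),(382,230)],.031)
print(E,B);print("edge dx/dy",(E[2]-E[0])[0]/(E[2]-E[0])[1],(B[2]-B[0])[0]/(B[2]-B[0])[1])
print(castw(c,[(184.5,147)],.032),castw(c,[(200,145)],.012))
E
```

```text
[[ 0.555  -0.0187  0.0285]
 [ 0.5571  0.0184  0.0285]
 [ 0.5614  0.0694  0.0285]] [[ 0.5062 -0.0146  0.031 ]
 [ 0.5093  0.022   0.031 ]
 [ 0.5119  0.0702  0.031 ]]
edge dx/dy 0.07323032225856593 0.0673917096752688
[[0.5889 0.0294 0.032 ]] [[0.5888 0.0295 0.012 ]]
```

Emit:
send_rows(turn=[[0,0,0],[0,0,0],[0,0,0],[0,0,0],[0,0,0]], offset=[[0,0,6],[0,0,3],[0,0,1.5],[0,0,0],[0,0,0]], claw=[0,0,0,0,0])

```text
t: 8.22
tcp_pos: [0.5413, 0.1033, 0.0259]
orientation: [[-0.072, -0.997, 0.002], [-0.997, 0.072, 0.0], [-0.0, -0.002, -1.0]]
force: [0.3, 0.1, -3.7]
gripper_width: 0.151
finger_force: 59.3
```

Emit:
send_rows(turn=[[0,0,0],[0,0,0],[0,0,0],[0,0,0],[0,0,0]], offset=[[0,0,0.5],[0,0,0],[0,0,0.5],[0,0,0],[0,0,0]], claw=[0,0,0,0,0])

```text
t: 8.63
tcp_pos: [0.5411, 0.1032, 0.0246]
orientation: [[-0.072, -0.997, 0.002], [-0.997, 0.072, 0.0], [-0.0, -0.002, -1.0]]
force: [0.3, 0.3, -4.3]
gripper_width: 0.154
finger_force: 59.3
```

Emit:
send_rows(turn=[[0,0,0],[0,0,0],[0,0,0],[0,0,0],[0,0,0]], offset=[[0,0,0.5],[0,0,0],[0,0,0.5],[0,0,0],[0,0,0]], claw=[0,0,0,0,0])

```text
t: 9.05
tcp_pos: [0.5411, 0.1031, 0.0235]
orientation: [[-0.072, -0.997, 0.002], [-0.997, 0.072, -0.0], [-0.0, -0.002, -1.0]]
force: [0.4, -0.2, -3.7]
gripper_width: 0.151
finger_force: 59.3
```

Emit:
send_rows(turn=[[0,0,0],[0,0,0],[0,0,0],[0,0,0],[0,0,0]], offset=[[0,0,0.4],[0,0,0],[0,0,0],[0,0,0],[0,0,0]], claw=[0,0,0,0,0])

```text
t: 9.47
tcp_pos: [0.5411, 0.1032, 0.0232]
orientation: [[-0.072, -0.997, 0.002], [-0.997, 0.072, 0.0], [-0.0, -0.002, -1.0]]
force: [0.4, -0.5, -4.2]
gripper_width: 0.148
finger_force: 59.4
```

Emit:
send_rows(turn=[[0,0,0],[0,0,0],[0,0,0],[0,0,0],[0,0,0]], offset=[[0,0,0.4],[0,0,0],[0,0,0],[0,0,0],[0,0,0]], claw=[0,0,0,0,0])

```text
t: 9.88
tcp_pos: [0.5412, 0.1032, 0.0231]
orientation: [[-0.072, -0.997, 0.002], [-0.997, 0.072, 0.0], [-0.0, -0.002, -1.0]]
force: [-2.7, 0.8, 3.8]
gripper_width: 0.148
finger_force: 60.3
```

Emit:
send_rows(turn=[[0,0,0],[0,0,0],[0,0,0],[0,0,0],[0,0,0]], offset=[[0,0,0.4],[0,0,0],[0,0,0],[0,0,0],[0,0,0]], claw=[0,0,0,0,0])

```text
t: 10.3
tcp_pos: [0.5412, 0.1032, 0.0231]
orientation: [[-0.072, -0.997, 0.002], [-0.997, 0.072, 0.0], [-0.0, -0.002, -1.0]]
force: [-3.9, 0.4, 7.9]
gripper_width: 0.153
finger_force: 61.1
```

Emit:
send_rows(turn=[[0,0,0],[0,0,0],[0,0,0],[0,0,0],[0,0,0]], offset=[[0,0,-0.4],[0,0,0],[0,-1,0],[0,-2,0],[0,-2,0]], claw=[0,0,0,0,0])

```text
t: 10.72
tcp_pos: [0.5447, 0.1025, 0.0231]
orientation: [[-0.072, -0.997, -0.0], [-0.997, 0.072, -0.001], [0.001, 0.0, -1.0]]
force: [-9.8, 1.6, 13.4]
gripper_width: 0.155
finger_force: 61.7
```

Emit:
send_rows(turn=[[0,0,0],[0,0,0],[0,0,0],[0,0,0],[0,0,0]], offset=[[0,-2,0],[0,-2,0],[0,-2,0],[0,-2,0],[0,-2,0]], claw=[0,0,0,0,0])

```text
t: 11.13
tcp_pos: [0.5545, 0.1016, 0.0231]
orientation: [[-0.072, -0.997, -0.001], [-0.997, 0.072, -0.001], [0.001, 0.001, -1.0]]
force: [-10.0, 1.1, 13.5]
gripper_width: 0.148
finger_force: 61.8
```

```bash
python3 - <<'E'
from h import *
s=arm.read_state();print(s["tcp_pos"],s["orientation"],s["force"],s["ft_torque"])
E
```

```text
[0.5545 0.1016 0.0231] [[-0.0722 -0.9974 -0.0006]
 [-0.9974  0.0722 -0.0008]
 [ 0.0009  0.0006 -1.    ]] [-9.9552  1.0853 13.4725] [ 0.3594  3.6353 -0.0033]
```

Emit:
send_rows(turn=[[0,0,0],[0,0,0],[0,0,0],[0,0,0],[0,0,0]], offset=[[0,0,-0.5],[0,0,0],[0,0,0],[0,-0.5,0],[0,-0.5,0]], claw=[0,0,0,0,0])

```text
t: 11.55
tcp_pos: [0.5569, 0.102, 0.0231]
orientation: [[-0.072, -0.997, 0.002], [-0.997, 0.072, -0.0], [-0.0, -0.002, -1.0]]
force: [-2.6, 1.0, 0.7]
gripper_width: 0.15
finger_force: 59.9
```

Emit:
send_rows(turn=[[0,0,0],[0,0,0],[0,0,0],[0,0,0],[0,0,0]], offset=[[0,-0.7,0],[0,-0.7,0],[0,-0.7,0],[0,-0.7,0],[0,0,0]], claw=[0,0,0,0,0])

```text
t: 11.97
tcp_pos: [0.5602, 0.1018, 0.0231]
orientation: [[-0.072, -0.997, 0.002], [-0.997, 0.072, 0.0], [-0.0, -0.002, -1.0]]
force: [0.6, 1.2, -3.4]
gripper_width: 0.158
finger_force: 59.4
```

```bash
python3 - <<'E'
from h import *
import pickle
s=arm.read_state();print(s["tcp_pos"],s["orientation"],s["force"],s["ft_torque"])
c=arm.calibration("wrist");a,_=arm.read_camera("wrist");t,_=arm.read_camera("top")
pickle.dump(c,open("w4.pkl","wb"));np.savez("w4.npz",a=a,t=t)
cv2.imwrite("pics/w4.png",np.hstack([cv2.resize(a[90:210,160:300],(467,400),interpolation=2),cv2.resize(t[170:260,185:260],(333,400),interpolation=2)]))
E
```

```text
[0.5602 0.1018 0.0231] [[-0.072  -0.9974  0.0023]
 [-0.9974  0.072   0.0001]
 [-0.0003 -0.0023 -1.    ]] [ 0.619   1.1962 -3.3733] [-0.0037  0.0227  0.0387]
```

View pics/w4.png

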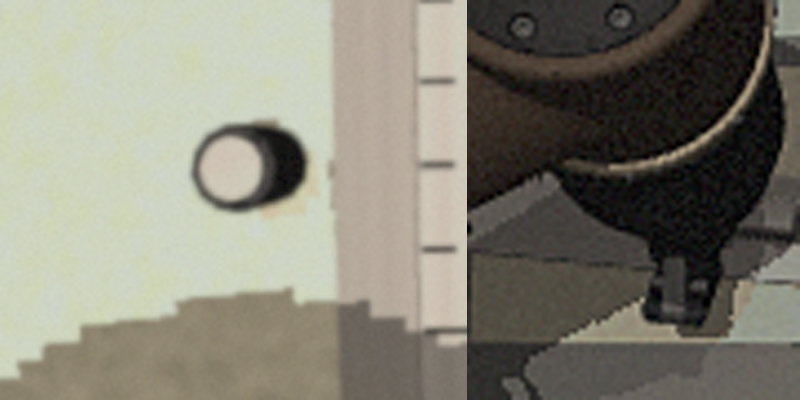

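The left panel shows the right pin's foot ending at about x=306 and the graduated edge at x=332, so a gap of a few mm remains. The left pin is hidden from the top camera by the arm.

Emit:
send_rows(turn=[[0,0,0],[0,0,0],[0,0,0],[0,0,0],[0,0,0]], offset=[[0,-0.5,0.15],[0,-0.5,0],[0,-0.5,0],[0,0,0],[0,0,0]], claw=[0,0,0,0,0])

```text
t: 12.48
tcp_pos: [0.5614, 0.1017, 0.0231]
orientation: [[-0.072, -0.997, 0.002], [-0.997, 0.072, 0.0], [-0.0, -0.002, -1.0]]
force: [0.3, 0.1, -2.9]
gripper_width: 0.154
finger_force: 59.4
```

```bash
python3 - <<'E'
from h import *
import pickle
s=arm.read_state();print(s["tcp_pos"],s["orientation"],s["force"],s["ft_torque"])
c=pickle.load(open("w4.pkl","rb"))
print(castw(c,[(160+306/3.336,139.5)],.012),castw(c,[(160+332/3.336,139.5)],.0155),castw(c,[(160+230/3.336,90+168/3.336)],.032))
E
```

```text
[0.5614 0.1017 0.0231] [[-0.072  -0.9974  0.0021]
 [-0.9974  0.072   0.0001]
 [-0.0002 -0.0021 -1.    ]] [ 0.3268  0.1426 -2.8813] [ 0.006   0.0928 -0.0037]
[[0.5841 0.03   0.012 ]] [[0.5803 0.0303 0.0155]] [[0.5888 0.0293 0.032 ]]
```

Emit:
send_rows(turn=[[0,0,0],[0,0,0],[0,0,0],[0,0,0],[0,0,0]], offset=[[0,-0.4,0.1],[0,-0.4,0],[0,-0.4,0],[0,0,0],[0,0,0]], claw=[0,0,0,0,0])

```text
t: 12.9
tcp_pos: [0.5626, 0.1016, 0.0231]
orientation: [[-0.072, -0.997, 0.002], [-0.997, 0.072, 0.0], [-0.0, -0.002, -1.0]]
force: [-1.5, 0.7, -1.6]
gripper_width: 0.152
finger_force: 59.6
```

Emit:
send_rows(turn=[[0,0,0],[0,0,0],[0,0,0],[0,0,0],[0,0,0]], offset=[[0,-0.3,0],[0,0,0],[0,0,0],[0,0,0],[0,0,0]], claw=[0,0,0,0,0])

```text
t: 13.32
tcp_pos: [0.5628, 0.1016, 0.0231]
orientation: [[-0.072, -0.997, 0.002], [-0.997, 0.072, 0.0], [-0.0, -0.002, -1.0]]
force: [-1.1, -0.5, -0.9]
gripper_width: 0.151
finger_force: 59.7
```

```bash
cat > s.py <<'E'
from h import *
s=arm.read_state();print(s["t"],s["tcp_pos"],s["orientation"][:,1],s["force"],s["ft_torque"])
E
python3 s.py
```

```text
13.3167 [0.5628 0.1016 0.0231] [-0.9974  0.0719 -0.0019] [-1.0674 -0.4546 -0.8776] [-0.0583  0.5091  0.0299]
```

Emit:
send_rows(turn=[[0,0,0],[0,0,0],[0,0,0],[0,0,0]], offset=[[0,-0.2,0],[0,-0.2,0],[0,0,0],[0,0,0]], claw=[0,0,0,0])

```text
t: 13.65
tcp_pos: [0.5632, 0.1015, 0.0231]
orientation: [[-0.072, -0.997, 0.002], [-0.997, 0.072, -0.0], [-0.0, -0.002, -1.0]]
force: [-2.4, 0.2, 0.2]
gripper_width: 0.151
finger_force: 59.8
```

```bash
python3 s.py
```

```text
13.65 [0.5632 0.1015 0.0231] [-0.9974  0.0719 -0.0019] [-2.4347  0.2142  0.2107] [0.0302 0.8217 0.0029]
```

Emit:
send_rows(turn=[[0,0,0],[0,0,0],[0,0,0],[0,0,0]], offset=[[0,-0.2,0],[0,-0.1,0],[0,0,0],[0,0,0]], claw=[0,0,0,0])

```text
t: 13.98
tcp_pos: [0.5635, 0.1015, 0.0231]
orientation: [[-0.072, -0.997, 0.002], [-0.997, 0.072, 0.0], [-0.0, -0.002, -1.0]]
force: [-3.1, -1.0, 1.0]
gripper_width: 0.153
finger_force: 59.9
```

```bash
python3 s.py
```

```text
13.9833 [0.5635 0.1015 0.0231] [-0.9974  0.0719 -0.0019] [-3.0673 -1.0135  1.0461] [0.0072 1.0406 0.0032]
```

Emit:
send_rows(turn=[[0,0,0],[0,0,0],[0,0,0],[0,0,0]], offset=[[0,-0.1,-0.1],[0,-0.1,0],[0,0,0],[0,0,0]], claw=[0,0,0,0])

```text
t: 14.32
tcp_pos: [0.5638, 0.1016, 0.0231]
orientation: [[-0.072, -0.997, 0.002], [-0.997, 0.072, 0.0], [-0.0, -0.002, -1.0]]
force: [-1.5, 0.2, -1.3]
gripper_width: 0.149
finger_force: 59.8
```

```bash
python3 s.py
```

```text
14.3167 [0.5638 0.1016 0.0231] [-0.9974  0.072  -0.002 ] [-1.4696  0.2189 -1.3433] [ 0.0857  0.7352 -0.0021]
```

Emit:
send_rows(turn=[[0,0,0],[0,0,0],[0,0,0],[0,0,0]], offset=[[0,-0.2,0],[0,0,0],[0,0,0],[0,0,0]], claw=[0,0,0,0])

```text
t: 14.65
tcp_pos: [0.5639, 0.1015, 0.0231]
orientation: [[-0.072, -0.997, 0.002], [-0.997, 0.072, 0.0], [-0.0, -0.002, -1.0]]
force: [-2.6, 0.6, -0.9]
gripper_width: 0.151
finger_force: 59.8
```

```bash
python3 s.py
```

```text
14.65 [0.5639 0.1015 0.0231] [-0.9974  0.072  -0.0018] [-2.575   0.5928 -0.9083] [ 0.2819  1.0052 -0.0364]
```

Emit:
send_rows(turn=[[0,0,0],[0,0,0],[0,0,0],[0,0,0]], offset=[[0,-0.15,0],[0,0,0],[0,0,0],[0,0,0]], claw=[0,0,0,0])

```text
t: 14.98
tcp_pos: [0.564, 0.1015, 0.0231]
orientation: [[-0.072, -0.997, 0.002], [-0.997, 0.072, 0.0], [-0.0, -0.002, -1.0]]
force: [-3.5, 1.7, -1.5]
gripper_width: 0.151
finger_force: 59.8
```

```bash
python3 s.py
```

```text
14.9833 [0.564  0.1015 0.0231] [-0.9974  0.072  -0.0018] [-3.4712  1.6555 -1.4505] [ 0.4603  1.2952 -0.0562]
```

Emit:
send_rows(turn=[[0,0,0],[0,0,0],[0,0,0],[0,0,0]], offset=[[0,-0.15,0],[0,0,0],[0,0,0],[0,0,0]], claw=[0,0,0,0])

```text
t: 15.32
tcp_pos: [0.5641, 0.1015, 0.0231]
orientation: [[-0.072, -0.997, 0.002], [-0.997, 0.072, -0.0], [-0.0, -0.002, -1.0]]
force: [-5.1, 2.3, 0.2]
gripper_width: 0.149
finger_force: 59.9
```

```bash
python3 s.py
```

```text
15.3167 [0.5641 0.1015 0.0231] [-0.9974  0.072  -0.0016] [-5.1484  2.2668  0.2319] [ 0.5949  1.7099 -0.1031]
```

Emit:
send_rows(turn=[[0,0,0.002],[0,0,0],[0,0,0],[0,0,0]], offset=[[-0.1,0,0],[0,0,0],[0,0,0],[0,0,0]], claw=[0,0,0,0])

```text
t: 15.65
tcp_pos: [0.5641, 0.1015, 0.0231]
orientation: [[-0.074, -0.997, 0.002], [-0.997, 0.074, -0.0], [-0.0, -0.002, -1.0]]
force: [-5.0, 1.7, -0.0]
gripper_width: 0.151
finger_force: 59.8
```

```bash
python3 s.py
```

```text
15.65 [0.5641 0.1015 0.0231] [-0.9973  0.074  -0.0017] [-4.9541  1.7032 -0.0375] [ 0.4008  1.7823 -0.013 ]
```

Emit:
send_rows(turn=[[0,0,0.001],[0,0,0],[0,0,0],[0,0,0]], offset=[[-0.05,-0.15,-0.08],[0,0,0],[0,0,0],[0,0,0]], claw=[0,0,0,0])

```text
t: 15.98
tcp_pos: [0.5641, 0.1015, 0.0231]
orientation: [[-0.075, -0.997, 0.001], [-0.997, 0.075, -0.0], [0.0, -0.001, -1.0]]
force: [-5.4, 1.7, 0.2]
gripper_width: 0.151
finger_force: 59.8
```

```bash
python3 s.py
```

```text
15.9833 [0.5641 0.1015 0.0231] [-0.9972  0.0749 -0.0015] [-5.4099  1.7052  0.2132] [ 0.4542  1.8827 -0.0528]
```

Emit:
send_rows(turn=[[0,0,0.002],[0,0,0],[0,0,0],[0,0,0]], offset=[[0,0,0],[0,0,0],[0,0,0],[0,0,0]], claw=[0,0,0,0])

```text
t: 16.32
tcp_pos: [0.5642, 0.1015, 0.0231]
orientation: [[-0.077, -0.997, 0.001], [-0.997, 0.077, -0.0], [0.0, -0.002, -1.0]]
force: [-5.4, 1.7, -2.0]
gripper_width: 0.152
finger_force: 59.8
```

```bash
python3 s.py;  python3 - <<'E'
from h import *
b,_=arm.read_camera("scene");a,_=arm.read_camera("wrist")
cv2.imwrite("pics/w5.png",np.hstack([cv2.resize(a[90:210,160:300],(400,400),interpolation=2),cv2.resize(b[225:285,150:210],(400,400),interpolation=2)]))
E
python3 s.py
```

```text
16.3167 [0.5642 0.1015 0.0231] [-0.997   0.0768 -0.0015] [-5.4494  1.651  -1.9517] [0.4028 1.832  0.0864]
16.4167 [0.5642 0.1015 0.0231] [-0.997   0.0768 -0.0015] [-4.6762  0.7681 -1.1991] [0.4168 1.8706 0.0661]
```

View pics/w5.png

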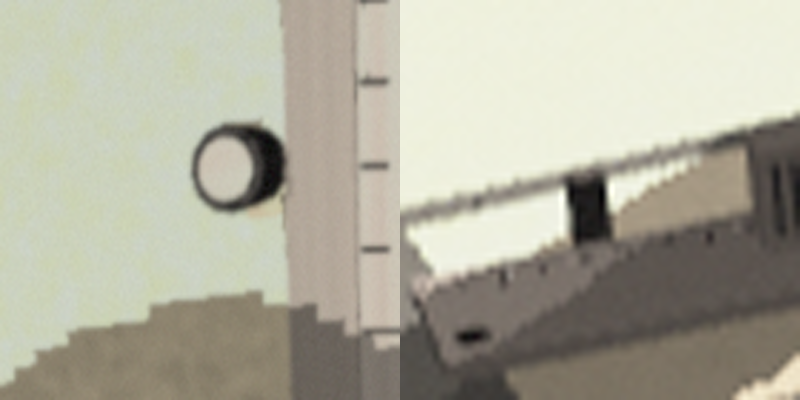

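The left panel shows the edge touching the right pin. In the scene view the left pin meets the edge, and the moment is nearly balanced. I'll press on in small steps.

Emit:
send_rows(turn=[[0,0,-0.0005],[0,0,0],[0,0,0]], offset=[[0,-0.15,0],[0,0,0],[0,0,0]], claw=[0,0,0])

```text
t: 16.67
tcp_pos: [0.5642, 0.1015, 0.0231]
orientation: [[-0.076, -0.997, 0.001], [-0.997, 0.076, -0.0], [0.0, -0.001, -1.0]]
force: [-6.2, 1.3, -0.4]
gripper_width: 0.147
finger_force: 59.9
```

```bash
python3 s.py
```

```text
16.6667 [0.5642 0.1015 0.0231] [-0.9971  0.0764 -0.0013] [-6.2444  1.2924 -0.4404] [0.5865 2.1388 0.0461]
```

Emit:
send_rows(turn=[[0,0,0],[0,0,0],[0,0,0]], offset=[[0,-0.1,0],[0,0,0],[0,0,0]], claw=[0,0,0])

```text
t: 16.92
tcp_pos: [0.5642, 0.1015, 0.0231]
orientation: [[-0.076, -0.997, 0.001], [-0.997, 0.076, -0.0], [0.0, -0.001, -1.0]]
force: [-6.4, 1.6, 0.5]
gripper_width: 0.15
finger_force: 59.9
```

```bash
python3 s.py
```

```text
16.9167 [0.5642 0.1015 0.0231] [-0.9971  0.0764 -0.0012] [-6.4253  1.5659  0.4822] [0.5854 2.2254 0.0986]
```

Emit:
send_rows(turn=[[0,0,0],[0,0,0],[0,0,0]], offset=[[0,-0.12,-0.03],[0,0,0],[0,0,0]], claw=[0,0,0])

```text
t: 17.17
tcp_pos: [0.5642, 0.1015, 0.0231]
orientation: [[-0.076, -0.997, 0.001], [-0.997, 0.076, -0.0], [0.0, -0.001, -1.0]]
force: [-7.0, 1.3, 0.9]
gripper_width: 0.151
finger_force: 60.0
```

```bash
python3 s.py
```

```text
17.1667 [0.5642 0.1015 0.0231] [-0.9971  0.0764 -0.001 ] [-7.0021  1.3285  0.9465] [0.7018 2.4162 0.0984]
```

Emit:
send_rows(turn=[[0,0,0],[0,0,0],[0,0,0]], offset=[[0,-0.1,0],[0,0,0],[0,0,0]], claw=[0,0,0])

```text
t: 17.42
tcp_pos: [0.5642, 0.1015, 0.0231]
orientation: [[-0.076, -0.997, 0.001], [-0.997, 0.076, -0.0], [0.0, -0.001, -1.0]]
force: [-7.8, 2.5, 1.2]
gripper_width: 0.151
finger_force: 60.0
```

```bash
python3 s.py
```

```text
17.4167 [0.5642 0.1015 0.0231] [-0.9971  0.0764 -0.0008] [-7.7683  2.5378  1.2021] [0.7776 2.5332 0.0648]
```

Emit:
send_rows(turn=[[0,0,0],[0,0,0],[0,0,0]], offset=[[0,-0.1,-0.06],[0,0,0],[0,0,0]], claw=[0,0,0])

```text
t: 17.67
tcp_pos: [0.5642, 0.1015, 0.0231]
orientation: [[-0.076, -0.997, 0.001], [-0.997, 0.076, -0.0], [0.0, -0.001, -1.0]]
force: [-6.7, 2.5, 1.3]
gripper_width: 0.152
finger_force: 60.0
```

```bash
python3 s.py
```

```text
17.6667 [0.5642 0.1015 0.0231] [-0.9971  0.0764 -0.0007] [-6.7436  2.507   1.2857] [0.9173 2.6942 0.1115]
```

Emit:
send_rows(turn=[[0,0,0],[0,0,0],[0,0,0],[0,0,0],[0,0,0]], offset=[[0,0,0],[0,0,0],[0,0,0],[0,0,0],[0,0,0]], claw=[0,0,0,0,0])

```text
t: 18.08
tcp_pos: [0.5642, 0.1015, 0.0231]
orientation: [[-0.076, -0.997, 0.001], [-0.997, 0.076, -0.0], [0.0, -0.001, -1.0]]
force: [-7.0, 1.5, 0.9]
gripper_width: 0.153
finger_force: 60.0
```

```bash
python3 s.py
```

```text
18.0833 [0.5642 0.1015 0.0231] [-0.9971  0.0765 -0.0007] [-7.0316  1.5322  0.8606] [0.8806 2.6539 0.1043]
```

Emit:
send_rows(turn=[[0,0,-0.0008],[0,0,0],[0,0,0]], offset=[[0,-0.1,-0.03],[0,0,0],[0,0,0]], claw=[0,0,0])

```text
t: 18.33
tcp_pos: [0.5643, 0.1015, 0.0232]
orientation: [[-0.076, -0.997, 0.001], [-0.997, 0.076, -0.0], [0.0, -0.001, -1.0]]
force: [-8.1, 2.3, 1.3]
gripper_width: 0.151
finger_force: 60.0
```

```bash
python3 s.py
```

```text
18.3333 [0.5643 0.1015 0.0232] [-0.9971  0.0758 -0.0006] [-8.1291  2.2615  1.255 ] [0.876  2.7602 0.0181]
```

Emit:
send_rows(turn=[[0,0,0],[0,0,0],[0,0,0],[0,0,0],[0,0,0]], offset=[[0,0,0],[0,0,0],[0,0,0],[0,0,0],[0,0,0]], claw=[0,0,0,0,0])

```text
t: 18.75
tcp_pos: [0.5643, 0.1015, 0.0231]
orientation: [[-0.076, -0.997, 0.001], [-0.997, 0.076, -0.0], [0.0, -0.001, -1.0]]
force: [-7.1, 2.4, 2.3]
gripper_width: 0.155
finger_force: 60.0
```

```bash
python3 s.py
```

```text
18.75 [0.5643 0.1015 0.0231] [-0.9971  0.0757 -0.0006] [-7.118   2.4218  2.3262] [0.9172 2.7182 0.0077]
```

Emit:
send_rows(turn=[[0,0,0],[0,0,0],[0,0,0],[0,0,0],[0,0,0]], offset=[[0,0,0],[0,0,0],[0,0,0],[0,0,0],[0,0,0]], claw=[0,0,0,0,0])

```text
t: 19.17
tcp_pos: [0.5642, 0.1015, 0.0231]
orientation: [[-0.076, -0.997, 0.001], [-0.997, 0.076, -0.0], [0.0, -0.001, -1.0]]
force: [-7.8, 3.2, 0.2]
gripper_width: 0.144
finger_force: 60.0
```

```bash
python3 s.py
```

```text
19.1667 [0.5642 0.1015 0.0231] [-0.9971  0.0758 -0.0005] [-7.8196  3.203   0.1619] [0.9132 2.7861 0.0698]
```

Emit:
send_rows(turn=[[0,0,0],[0,0,0],[0,0,0]], offset=[[0,0,0],[0,0,0],[0,0,0]], claw=[0,0,0])

```text
t: 19.42
tcp_pos: [0.5642, 0.1015, 0.0231]
orientation: [[-0.076, -0.997, 0.001], [-0.997, 0.076, -0.0], [0.0, -0.001, -1.0]]
force: [-6.9, 2.5, 1.0]
gripper_width: 0.148
finger_force: 60.0
```

Emit:
send_rows(turn=[[0,0,0],[0,0,0],[0,0,0]], offset=[[0,-0.12,-0.03],[0,-0.08,0],[0,0,0]], claw=[0,0,0])

```text
t: 19.67
tcp_pos: [0.5643, 0.1015, 0.0232]
orientation: [[-0.076, -0.997, 0.0], [-0.997, 0.076, -0.0], [0.0, -0.0, -1.0]]
force: [-8.4, 2.4, 1.4]
gripper_width: 0.15
finger_force: 60.0
```

```bash
python3 s.py
```

```text
19.6667 [0.5643 0.1015 0.0232] [-0.9971  0.0757 -0.0003] [-8.4341  2.3643  1.4102] [1.0386 3.0232 0.0215]
```

Emit:
send_rows(turn=[[0,0,0],[0,0,0],[0,0,0],[0,0,0],[0,0,0]], offset=[[0,0,0],[0,0,0],[0,0,0],[0,0,0],[0,0,0]], claw=[0,0,0,0,0])

```text
t: 20.08
tcp_pos: [0.5642, 0.1015, 0.0231]
orientation: [[-0.076, -0.997, 0.0], [-0.997, 0.076, -0.0], [0.0, -0.0, -1.0]]
force: [-8.8, 2.7, 1.3]
gripper_width: 0.15
finger_force: 60.0
```

```bash
python3 s.py
```

```text
20.0833 [0.5642 0.1015 0.0231] [-0.9971  0.0758 -0.0002] [-8.845   2.7024  1.3047] [1.0568 2.9995 0.0458]
```

Emit:
send_rows(turn=[[0,0,0],[0,0,0],[0,0,0],[0,0,0],[0,0,0]], offset=[[0,0,0],[0,0,0],[0,0,0],[0,0,0],[0,0,0]], claw=[0,0,0,0,0])

```text
t: 20.5
tcp_pos: [0.5642, 0.1015, 0.0232]
orientation: [[-0.076, -0.997, 0.0], [-0.997, 0.076, -0.0], [0.0, -0.0, -1.0]]
force: [-8.4, 2.8, 1.8]
gripper_width: 0.151
finger_force: 60.0
```

Emit:
send_rows(turn=[[0,0,0],[0,0,0],[0,0,0],[0,0,0],[0,0,0]], offset=[[0,0,0],[0,0,0],[0,0,0],[0,0,0],[0,0,0]], claw=[0,0,0,0,0])

```text
t: 20.92
tcp_pos: [0.5643, 0.1015, 0.0232]
orientation: [[-0.076, -0.997, 0.0], [-0.997, 0.076, -0.0], [0.0, -0.0, -1.0]]
force: [-8.6, 2.8, 1.3]
gripper_width: 0.151
finger_force: 60.0
```

```bash
python3 s.py
```

```text
20.9167 [0.5643 0.1015 0.0232] [-0.9971  0.0758 -0.0003] [-8.5954  2.781   1.2715] [1.0739 3.035  0.0406]
```

Emit:
send_rows(turn=[[0,0,0],[0,0,0],[0,0,0],[0,0,0],[0,0,0]], offset=[[0,0.2,0],[0,0,0],[0,0,0],[0,0,0],[0,0,0]], claw=[0,0,0.18,0.22,0.3])

```text
t: 21.33
tcp_pos: [0.5667, 0.102, 0.024]
orientation: [[-0.075, -0.997, 0.005], [-0.997, 0.075, 0.001], [-0.001, -0.005, -1.0]]
force: [0.2, -0.6, -0.5]
gripper_width: 0.3
finger_force: 0.0
```

Emit:
send_rows(turn=[[0,0,0],[0,0,0],[0,0,0],[0,0,0],[0,0,0]], offset=[[0,0,0],[0,0,0],[0,0,0],[0,0,0],[0,0,0]], claw=[0.45,0.45,0.45,0.45,0.45])

```text
t: 21.75
tcp_pos: [0.5653, 0.1016, 0.0235]
orientation: [[-0.076, -0.997, 0.002], [-0.997, 0.076, 0.0], [-0.0, -0.002, -1.0]]
force: [0.5, 0.3, 0.1]
gripper_width: 0.449
finger_force: 0.0
```

Emit:
send_rows(turn=[[0,0,0],[0,0,0],[0,0,0],[0,0,0],[0,0,0]], offset=[[0,0,-5],[0,0,-10],[0,0,-20],[0,0,-30],[0,0,-30]], claw=[0.45,0.45,0.45,0.45,0.45])

```text
t: 22.17
tcp_pos: [0.5645, 0.1013, 0.1198]
orientation: [[-0.076, -0.997, 0.001], [-0.997, 0.076, -0.001], [0.001, -0.001, -1.0]]
force: [0.7, 0.6, 0.8]
gripper_width: 0.45
finger_force: 0.0
```

Emit:
send_rows(turn=[[0,0,0],[0,0,0],[0,0,0],[0,0,0],[0,0,0]], offset=[[-35,0,-20],[-35,0,-20],[-35,0,-10],[-20,0,0],[0,0,0]], claw=[0.45,0.45,0.45,0.45,0.45])

```text
t: 22.58
tcp_pos: [0.5751, 0.2302, 0.1706]
orientation: [[-0.073, -0.997, 0.005], [-0.997, 0.073, 0.002], [-0.003, -0.005, -1.0]]
force: [0.2, -0.4, -0.4]
gripper_width: 0.45
finger_force: 0.0
```

```bash
python3 - <<'E'
from h import *
import pickle
c=arm.calibration("wrist");a,_=arm.read_camera("wrist");b,_=arm.read_camera("scene");pickle.dump(c,open("w6.pkl","wb"));np.save("w6.npy",a)
cv2.imwrite("pics/w6.png",np.vstack([a[:300],np.hstack([cv2.resize(b[225:285,150:210],(300,300),interpolation=2),cv2.resize(b[215:275,230:298],(340,300),interpolation=2)])]))
E
python3 s.py
```

```text
22.6833 [0.574  0.227  0.1692] [-0.9972  0.0741 -0.0024] [0.4113 0.0837 0.1758] [-0.0873  0.0262 -0.0547]
```

View pics/w6.png

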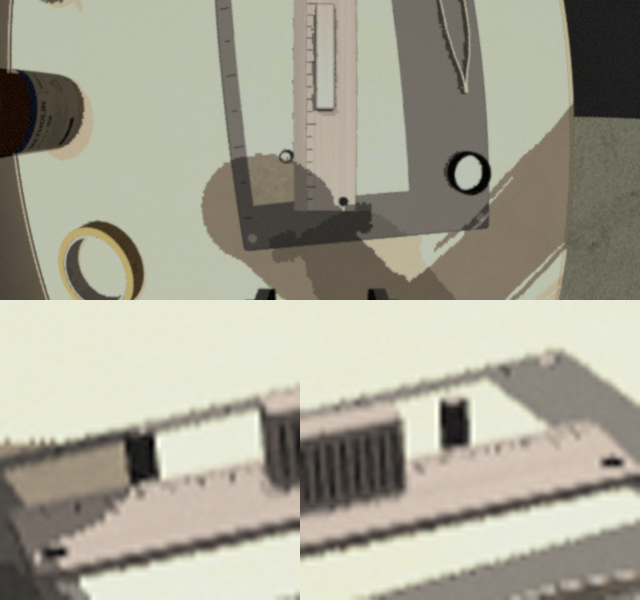

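The wrist view shows the left pin at (286,156) against the edge at x≈294, and the scene crops show both pins at the edge. The cap and forceps are untouched. I'll move to where the wrist camera sees both pins and check the contact in numbers.

Emit:
send_rows(turn=[[0,0,0],[0,0,0],[0,0,0],[0,0,0],[0,0,0]], offset=[[30,2,-20],[35,3,-20],[33,2,-20],[0,0,0],[0,0,0]], claw=[0.45,0.45,0.45,0.45,0.45])

```text
t: 23.1
tcp_pos: [0.5598, 0.1268, 0.2304]
orientation: [[-0.079, -0.997, 0.005], [-0.997, 0.079, 0.002], [-0.002, -0.005, -1.0]]
force: [-0.7, -0.0, -0.5]
gripper_width: 0.45
finger_force: 0.0
```

```bash
python3 - <<'E'
from h import *
c=arm.calibration("wrist");a,_=arm.read_camera("wrist");np.save("w7.npy",a)
T=c["world_to_cam"]
def proj(p):
    q=T[:3,:3]@p+T[:3,3];r=np.hypot(q[0],q[1]);return np.r_[c["cx"],c["cy"]]+c["fx"]*np.arctan2(r,q[2])*q[:2]/r
u=np.array([.0105,.1455]);u/=np.linalg.norm(u);n=np.array([u[1],-u[0]])
# world-rectified patch along pin axes direction at edge top height; sample 0.25 mm
for name,P in(("L",(.5995,.175)),("R",(.589,.0295))):
    print(name,proj(np.r_[P,.012]))
    for s in(-.012,-.009,0.,.009,.012):
        row=[]
        for k in np.arange(-.012,.0081,.001):
            px=proj(np.r_[np.array(P)+u*s+n*k,.0155]).astype(np.float32)
            row.append(int(cv2.getRectSubPix(cv2.cvtColor(a,6),(1,1),(float(px[0]),float(px[1])))[0,0]))
        print("%+.3f"%s,row)
E
python3 s.py
```

```text
L [287.8311 254.4772]
-0.012 [69, 69, 68, 69, 69, 67, 68, 79, 90, 93, 93, 91, 91, 90, 91, 96, 107, 117, 123, 122, 121]
-0.009 [69, 70, 68, 68, 70, 68, 69, 80, 91, 92, 93, 93, 92, 90, 90, 92, 102, 113, 117, 120, 122]
+0.000 [91, 92, 91, 91, 89, 88, 81, 61, 38, 23, 17, 17, 22, 28, 28, 28, 38, 66, 98, 117, 124]
+0.009 [90, 90, 91, 91, 89, 90, 95, 104, 112, 110, 98, 82, 77, 79, 80, 81, 81, 88, 103, 116, 121]
+0.012 [90, 90, 91, 90, 89, 90, 93, 104, 115, 119, 123, 122, 119, 116, 114, 116, 118, 117, 120, 123, 123]
R [284.1475 109.6847]
-0.012 [155, 155, 158, 157, 156, 157, 157, 174, 185, 186, 187, 187, 187, 187, 188, 187, 187, 187, 188, 187, 186]
-0.009 [157, 155, 157, 155, 156, 155, 160, 174, 185, 186, 187, 188, 188, 187, 186, 188, 187, 188, 188, 188, 187]
+0.000 [156, 158, 156, 155, 155, 151, 135, 98, 52, 65, 117, 162, 182, 186, 188, 185, 175, 144, 130, 159, 183]
+0.009 [156, 156, 156, 157, 155, 155, 153, 159, 180, 187, 189, 189, 187, 188, 187, 187, 189, 188, 189, 189, 188]
+0.012 [155, 156, 157, 156, 157, 155, 152, 159, 179, 187, 188, 188, 187, 187, 189, 188, 184, 187, 188, 187, 188]
23.15 [0.5596 0.1276 0.2292] [-0.997   0.078  -0.0029] [ 0.2549  0.6763 -0.3227] [-0.0014  0.0643  0.0078]
```

Both pins show no gap: the edge crosses 5 mm from each pin axis, which is the pin's radius. Handing in.

```bash
python3 -c "
from cell import arm
print(arm.close_job())"
```

```text
the job is handed in; nothing more can be done
None
```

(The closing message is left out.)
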